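Spin the cake turntable free and brake it with its red tab over the green plate

TASK

Give the cake turntable a free spin: flick its red tab counter-clockwise (seen from above) with a fingertip, take the finger away and let the tab run past the green plate at least once. Then, while it is still turning, brake it by pressing a fingertip down on the flat white ring as the tab comes round again, so that it stops with the red tab over the green plate. Grip or lift nothing, leave the loose things where they stand, and finish with the hand clear and the turntable at rest.

Things in the scene. Friction and masses are not known exactly. Their poses are not given: they have to be found in the camera images.
- turntable: Fixed grey foot of the cake turntable; origin on the bench under the wheel's vertical axis, z up, own +x axis towards the green plate. It stands elsewhere and is turned differently each time. The wheel on it is a disc topped by a flat white ring, with a cake on a card in the middle (card radius 60 mm, cake top 158 mm above the bench).
- rim: The flat white ring on top of the wheel, turning with it: bare from radius 60 to 113 mm, top 110 mm above the bench. It rides on soft rubber feet above a steel disc (about 2 kg, radius 115 mm) and yields straight down by up to 6 mm, taking about 0.6 N to start and 5 N to bottom out. Origin on the wheel's axis at bench level; its x axis points along the red tab. It cannot tilt.
- red_tab: Red paddle sticking out radially from the edge of the wheel and turning with it: from 112 to 152 mm from the axis, 12 mm wide, 20 mm tall, from 91 to 111 mm above the bench. Origin on the wheel's axis at bench level; its x axis points along the tab. Only the low green plate (top 72 mm above the bench) and the foot lie below its path.
- tab_mark (a point): Middle of the top of the red tab, 135 mm from the axis, 111 mm above the bench.
- green_plate (a point): Middle of the top of the fixed green plate (44 mm radially by 50 mm along the tab's path), 135 mm from the axis, 72 mm above the bench; the tab passes 19 mm above it. The stop is good when the tab's middle is within 24 mm of here, seen from above (that is, the whole tab over the plate).
- platter (a joint): Wheel angle (rad), growing counter-clockwise seen from above, no wrapping; 0 with the tab exactly over the green plate, again at 6.283, 12.566... Starts at rest between -3.4 and -0.9. Free bearing: coasting slows it by about 0.015 rad/s plus 7 percent of its speed each second; a fingertip on the white ring with a few newtons stops it almost at once. A flick at 0.2 to 0.35 m/s is enough.
- squeeze_bottle: Loose amber squeeze bottle, 54 mm across, 140 mm tall, beside the turntable on the right; origin under its centre. Leave it alone.
- sprinkle_jar: Loose blue jar with white cap, 54 mm across, 75 mm tall, on the right; origin under its centre. Leave it alone.
- nozzle: Loose steel piping nozzle (cone), 38 mm across, 48 mm tall, on the left; origin under its centre. Leave it alone.
- cutter: Loose steel ring cutter, 68 mm across, 40 mm tall, on the left; origin under its centre. Leave it alone.
- spatula: Loose spatula lying flat beyond the turntable, roughly along y. Leave it alone.
- bowl: Loose white bowl, 100 mm across, 45 mm tall, beyond the turntable; origin under its centre. Leave it alone.
- mug: Loose blue mug, 72 mm across, 85 mm tall, on the left; origin under its centre. Leave it alone.

How it is judged:
By the outcome, as a careful person would: the job done as asked, in the order asked, and still so for the second after the job is handed in, with the robot touching nothing.
It also fails if it takes over 72 s, if anything falls off the work surface, if the arm or the gripper's body presses on something with over 40 N, if the wrist force passes 120 N, or if a joint passes its speed limit or range.

ROBOT

A 6-joint arm with a two-finger parallel gripper is mounted at the origin on the work surface. World frame = base frame: x ahead of the robot, y to its left, z up, the work surface at z = 0. Lengths are in m, angles in rad, forces in N, time in s.
With the tool pointing down it reaches from about 0.35 to 0.775 m from the base axis. Payload 5.5 kg.
Tool frame: the origin (TCP) lies between the finger pads; the fingertips stand env.nose_length ahead of it and the grasp point (between the pads) lies 8 mm behind it (env.nose_length is the distance from the TCP to the fingertips, in m); z points along the fingers, y is the direction in which the jaws open and shut (so a half turn about z gives the same grasp; the last joint's range is limited). The gripper opens to 85 mm and grips with 20 to 120 N. Pads are 22 mm wide; open, the fingers measure 114 mm over their backs; the gripper's body (76 mm by 85 mm) begins 54 mm behind the grasp point. The pads swing forward as they close: fully open they stand 13 mm farther back than shut.
Start: joints at [-1.257, 0.313, 0.046, 1.304, 0, 1.431], TCP at [0.252, -0.517, 0.242] pointing down, gripper open.
Joint ranges: [-2.76, 2.76], [-0.86, 1.69], [-1.03, 1.26], [-2.2, 2.34], [-1.47, 1.5], [-3.14, 3.14]. Speed limits (rad/s): [2.57, 2.57, 3.14, 3.14, 3.14, 3.14].

INTERFACE

Orientations are given as a unit quaternion [w, x, y, z].
In Python, from workcell import env gives the robot as it stands. The module is installed in compiled form; this text tells all that it offers.
- The arm moves only by the shell command python3 -m creep 'ROWS' [FORCE]. ROWS is a JSON object of lists of equal length, an entry for each row: "hand": the finger opening in mm, from 0 to 85.4; "delta_pos": the shift along the tool's x, y, z scaled (see below), a list of three; "turn": the turn about the tool's z scaled (see below). In form: {"hand": [hand, ...], "delta_pos": [[dx, dy, dz], ...], "turn": [turn, ...]}. A call has exactly 5 rows; each row shifts and turns the commanded pose from where the row before left it, along the tool's axes as they then stand; what a row does not reach is not made up. The controller multiplies each number of a shift by 0.8 m and each number of a turn by 5 degrees. A row lasts 1/12 s, in which the tool goes at most 41.7 mm and 7.16 degrees, less where a joint would pass 70% of its speed; a pose out of reach is approached as far as the arm can. A call with a number of a shift or a turn outside -1 to 1 is refused whole. A call with a gripper value outside its range is refused whole. The fingers move at their own pace and stop on an object; FORCE is the grip in N (left out, the last holds). Time passes only in rows, so rows that do not move let the fingers close, or fill a call up. It gives the time, the measured TCP pose, the force and the opening at its end, in the units of the state.
- env.get_state(): the state, without advancing time (a new reading comes with each control period).
- env.read_camera(name): name is "scene" or "side" or "wrist"; returns a dict with "pixels" (480x640x3 uint8, red, green, blue), "depth" (480x640 float32, m along the optical axis (not along the pixel's ray), 0 where there is no reading), "fx", "fy", "cx", "cy" (pixels), "origin" and "orientation" of the camera in the world. Camera axes: x right, y down, z forward; pixel columns grow to the right and rows downward; lengths in m; the calibration is good to about 2 mm. A picture is of the moment at which its call begins.
- env.hand_in(): hands the job in, once; it reports no verdict.
Trained networks look in the newest picture that a camera, given by its name, has taken for a name from the list of things; names that differ only in an ending like _2 or _b are one class to them, and where a whole thing is asked for, a point or a joint stands for the part that bears it (a point fixed in the world has none). Each returns a list of dicts, best first, with "score" (0 to 1); they miss things now and then, are a little off and sometimes report something else, mostly with a low value. They report only what shows in the picture. A call takes as long as a camera call.
- env.find_in(camera, target): "location" ([row, column] in pixels, amid what is visible of it).
- env.pinpoint(camera, target): "location" ([row, column] in pixels: a listed point, or the origin of a listed thing).
The state is a dict: "clock": time; "joint_pos": joint angles; "qvel": joint speeds; "tau": joint torques, N m; "tcp_pos": TCP position; "orientation": TCP orientation; "wrist_force": force on the tool from outside, world axes, zero at the start; "ft_torque": the same for the moment, N m; "finger_gap": finger opening in m.
Only numpy, scipy, OpenCV 4.12 (cv2) and the standard library are available. Lean on these libraries where they do the work, as an engineer would, in place of code of your own. Each camera call takes 0.05 s, during which the arm holds its last target.

## Working session

There is one attempt and no reset: what is moved stays moved. The work goes in short steps, Python scripts to look and compute and a shell command to move; the robot and the scene stay as the last step left them, time stands still between calls to the robot, and variables do not carry over. Pictures are saved under pics/ and viewed, and the job is handed in when it is done.

```bash
mkdir -p pics
cat > h.py <<'E'
import numpy as np, cv2
from workcell import env
from scipy.spatial.transform import Rotation as R
def q2R(q): return R.from_quat([q[1],q[2],q[3],q[0]]).as_matrix()
def proj(c,rc,depth=None,z=None):
    r,cc=rc
    ray=np.array([(cc-c["cx"])/c["fx"],(r-c["cy"])/c["fy"],1.0])
    M=q2R(c["orientation"]); o=np.array(c["origin"]); d=M@ray
    if z is not None: return o+d*(z-o[2])/d[2]
    return o+d*depth
def cloud(c):
    v,u=np.mgrid[0:480,0:640]; D=c["depth"]
    P=np.stack([(u-c["cx"])/c["fx"]*D,(v-c["cy"])/c["fy"]*D,D],-1)
    return P@q2R(c["orientation"]).T+np.array(c["origin"])
E
python3 - <<'E'
from h import *
s=env.get_state(); print({k:np.round(v,3).tolist() for k,v in s.items()}, env.nose_length)
for n in ["scene","side","wrist"]:
    c=env.read_camera(n); cv2.imwrite(f"pics/{n}0.png",c["pixels"][:,:,::-1])
    print(n,np.round(c["origin"],3),np.round(c["orientation"],3),c["fx"])
    for t in ["turntable","rim","red_tab"]: 
        print(t,[(np.round(d["location"]),round(d["score"],2)) for d in env.pinpoint(n,t)[:2]])
    for t,z in [("tab_mark",.111),("green_plate",.072)]:
        for d in env.pinpoint(n,t)[:2]: print(t,np.round(d["location"],1),round(d["score"],2),proj(c,d["location"],z=z).round(4))
    P=cloud(c); px=c["pixels"].astype(int); r,g,b=px[...,0],px[...,1],px[...,2]
    ok=c["depth"]>0
    for nm,m in [("red",(r>130)&(g<70)&(b<70)&ok),("green",(g>r+40)&(g>b+40)&ok),("white",(abs(P[...,2]-.110)<.004)&(px.min(-1)>150)&ok)]:
        Q=P[m]
        if len(Q): print(nm,len(Q),np.median(Q,0).round(3),Q.min(0).round(3),Q.max(0).round(3))
E
```

```text
{'clock': 0.0, 'joint_pos': [-1.257, 0.314, 0.045, 1.304, 0.0, 1.431], 'qvel': [-0.0, 0.001, -0.0, 0.003, -0.0, 0.001], 'tau': [-0.0, -48.063, 29.853, 0.019, -0.0, -0.0], 'tcp_pos': [0.252, -0.516, 0.241], 'orientation': [-0.001, 0.974, 0.225, -0.0], 'wrist_force': [-0.357, -0.493, 0.779], 'ft_torque': [-0.009, -0.07, -0.007], 'finger_gap': 0.085} 0.011
scene [ 1.183 -0.315  0.774] [-0.321  0.808  0.456 -0.189] 455.40418771563674
turntable [(array([274., 283.]), 0.92)]
rim [(array([277., 280.]), 0.91), (array([308., 400.]), 0.65)]
red_tab []
tab_mark [274.9 282. ] 0.5 [ 0.6564 -0.1021  0.111 ]
green_plate [283.6 329.4] 0.7 [ 0.6944 -0.0197  0.072 ]
red 156 [ 0.474 -0.348  0.137] [ 0.452 -0.368  0.108] [ 0.6   -0.181  0.142]
green 288 [ 0.703 -0.025  0.072] [ 0.674 -0.05   0.068] [0.724 0.005 0.075]
white 86 [ 0.598 -0.079  0.11 ] [ 0.454 -0.18   0.107] [0.679 0.042 0.113]
side [0.039 0.616 0.974] [ 0.132 -0.352  0.862 -0.341] 588.2398356458114
turntable [(array([245., 358.]), 0.85)]
rim [(array([248., 359.]), 0.69)]
red_tab []
tab_mark [176.6 393.1] 0.43 [ 0.5929 -0.198   0.111 ]
green_plate [207.5 307.2] 0.61 [ 0.6864 -0.0242  0.072 ]
red 109 [ 0.474 -0.341  0.137] [ 0.452 -0.367  0.108] [ 0.598 -0.177  0.143]
green 252 [ 0.699 -0.017  0.073] [ 0.667 -0.044  0.068] [0.725 0.01  0.077]
white 3996 [ 0.544 -0.044  0.111] [ 0.456 -0.181  0.106] [0.68  0.044 0.114]
wrist [ 0.318 -0.485  0.374] [ 0.122  0.839 -0.524 -0.077] 348.558459772298
turntable []
rim []
red_tab []
```

View pics/scene0.png

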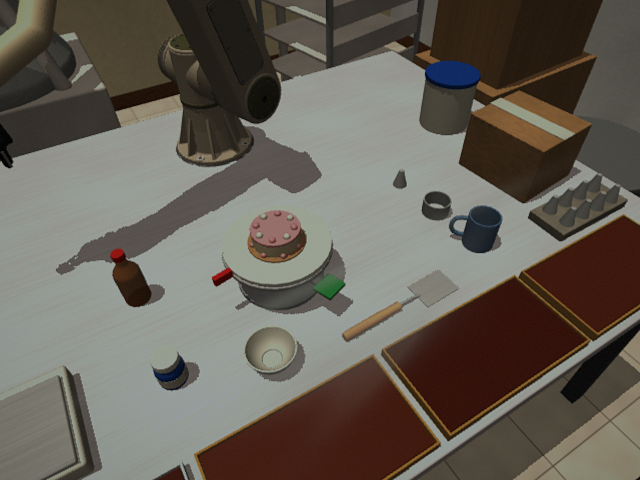

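View pics/side0.png

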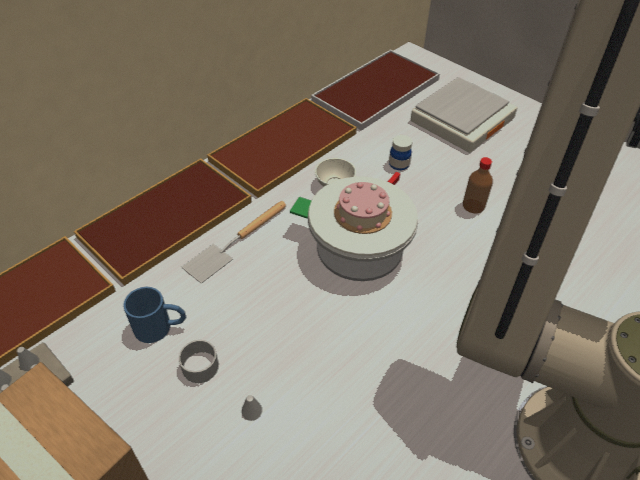

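Run:
```python
from h import *
from scipy.optimize import least_squares
for n in ["scene","side"]:
    c=env.read_camera(n);P=cloud(c); px=c["pixels"].astype(int); r,g,b=px[...,0],px[...,1],px[...,2]; ok=c["depth"]>0
    w=P[(abs(P[...,2]-.110)<.004)&ok&(px.min(-1)>150)][:,:2]
    # outer edge: use hull
    h=cv2.convexHull(w.astype(np.float32))[:,0]
    f=least_squares(lambda p:np.hypot(*(h-p).T)-.113,[.57,-.07],loss="soft_l1",f_scale=.002)
    print(n,"centre",f.x.round(4),len(h),np.sqrt(np.mean(f.fun**2)))
    C=f.x
    hsv=cv2.cvtColor(c["pixels"],cv2.COLOR_RGB2HSV)
    rad=np.hypot(P[...,0]-C[0],P[...,1]-C[1])
    m=((hsv[...,0]<8)|(hsv[...,0]>172))&(hsv[...,1]>120)&ok&(rad>.1)&(rad<.17)
    for nm,mm in (("red",m),("redtop",m&(P[...,2]>.107)),("green",(hsv[...,0]>40)&(hsv[...,0]<85)&(hsv[...,1]>80)&ok&(rad<.17)&(abs(P[...,2]-.072)<.006))):
        Q=P[mm]
        if len(Q)<3: print(nm,len(Q));continue
        q=Q[:,:2]-C; a=np.arctan2(q[:,1],q[:,0]); print(nm,len(Q),Q.mean(0).round(4),"ang",np.mean(a).round(3),a.min().round(3),a.max().round(3),np.hypot(*q.T).min().round(3),np.hypot(*q.T).max().round(3))
    # obstacles > 0.12 near
    for t in ["squeeze_bottle","sprinkle_jar","nozzle","cutter","spatula","bowl","mug"]:
        for d in env.pinpoint(n,t)[:1]: print(t,round(d["score"],2),proj(c,d["location"],z=0).round(3))
print(env.get_state()["clock"])
```

```text
scene centre [ 0.5662 -0.0685] 22 0.001710031249748096
red 210 [ 0.5945 -0.2001  0.1043] ang -1.359 -1.943 -1.313 0.115 0.153
redtop 106 [ 0.5936 -0.2001  0.1104] ang -1.365 -1.431 -1.318 0.115 0.152
green 441 [ 0.6992 -0.0238  0.0716] ang 0.324 0.138 0.523 0.117 0.162
squeeze_bottle 0.89 [ 0.469 -0.358 -0.   ]
sprinkle_jar 0.92 [ 0.685 -0.359  0.   ]
nozzle 0.72 [0.446 0.351 0.   ]
cutter 0.72 [0.584 0.36  0.   ]
spatula 0.83 [0.776 0.1   0.   ]
bowl 0.98 [ 0.736 -0.181  0.   ]
mug 0.83 [0.718 0.373 0.   ]
side centre [ 0.5674 -0.0689] 46 0.0009195334862564953
red 80 [ 0.5893 -0.1978  0.1099] ang -1.403 -1.444 -1.341 0.108 0.15
redtop 68 [ 0.59   -0.1974  0.111 ] ang -1.397 -1.444 -1.341 0.108 0.15
green 273 [ 0.6972 -0.0154  0.0721] ang 0.393 0.174 0.567 0.119 0.16
squeeze_bottle 0.88 [ 0.467 -0.35   0.   ]
sprinkle_jar 0.71 [ 0.682 -0.358  0.   ]
nozzle 0.67 [ 0.687 -0.361 -0.   ]
cutter 0.97 [0.584 0.36  0.   ]
spatula 0.94 [0.768 0.091 0.   ]
bowl 0.85 [ 0.752 -0.181  0.   ]
mug 0.93 [0.72  0.374 0.   ]
1.7
```

The scene view shows the red tab at about (col 222, row 277), the green plate at (329, 286) and the ring around the cake at (276, 245). The two cameras agree within about 2 mm on the wheel centre, (0.567, -0.069). The tab is at about -1.38 rad and the plate at about 0.35 rad. I'll move behind the tab with the fingers shut.

```bash
python3 -m creep '{"hand":[0,0,0,0,0],"delta_pos":[[0.04,-0.015,0],[0.04,-0.015,0],[0.04,-0.015,0],[0.04,-0.015,0],[0.04,-0.015,0]],"turn":[0,0,0,0,0]}' 20
python3 -m creep '{"hand":[0,0,0,0,0],"delta_pos":[[0.04,-0.015,0],[0.04,-0.015,0],[0.04,-0.015,0],[0.04,-0.015,0],[0.04,-0.015,0]],"turn":[0,0,0,0,0]}'
python3 - <<'E'
from h import *
s=env.get_state(); print({k:np.round(v,4).tolist() for k,v in s.items()})
for n in ["scene","side"]:
    c=env.read_camera(n);P=cloud(c); hsv=cv2.cvtColor(c["pixels"],cv2.COLOR_RGB2HSV); ok=c["depth"]>0
    cv2.imwrite(f"pics/{n}1.png",c["pixels"][:,:,::-1])
    C=np.array([.567,-.0687])
    # project to plane z via rays, centroid of pixels in plane
    def plane(mask,z):
        v,u=np.nonzero(mask); return np.array([proj(c,(a,b),z=z)[:2] for a,b in zip(v,u)])
    rad=np.hypot(P[...,0]-C[0],P[...,1]-C[1])
    g=(hsv[...,0]>40)&(hsv[...,0]<85)&(hsv[...,1]>80)&ok&(rad<.18)&(abs(P[...,2]-.072)<.006)
    r=((hsv[...,0]<8)|(hsv[...,0]>172))&(hsv[...,1]>120)&ok&(rad>.1)&(rad<.17)&(P[...,2]>.106)
    for nm,m,z in (("plate",g,.072),("tab",r,.111)):
        Q=plane(m,z)
        if len(Q)<5: print(n,nm,len(Q)); continue
        rect=cv2.minAreaRect((Q*1000).astype(np.float32)); ce=np.array(rect[0])/1000-C
        print(n,nm,len(Q),np.round(rect[0],1),np.round(rect[1],1),rect[2],"ang",np.arctan2(ce[1],ce[0]).round(3),np.hypot(*ce).round(4), "mean",np.arctan2(*(Q.mean(0)-C)[::-1]).round(3))
    w=(abs(P[...,2]-.110)<.004)&ok&(hsv[...,2]>150)&(hsv[...,1]<70)&(rad<.13)
    Q=plane(w,.110); h=cv2.convexHull((Q*1000).astype(np.float32)); print("ring",cv2.minEnclosingCircle(h))
print(env.get_state()["clock"])
E
```

```text
clock: 2.12
tcp_pos: [0.3704, -0.3917, 0.2424]
orientation: [0.0, 0.974, 0.225, 0.0]
wrist_force: [-0.2, 0.3, -0.2]
finger_gap: 0.0257
clock: 2.53
tcp_pos: [0.488, -0.2673, 0.2425]
orientation: [0.0, 0.974, 0.225, 0.0]
wrist_force: [-0.1, -0.5, 0.4]
finger_gap: 0.0004
{'clock': 2.5333, 'joint_pos': [-0.6453, 0.2765, -0.0036, 1.2901, -0.0001, 2.0425], 'qvel': [0.7459, 0.1858, 0.2479, 0.0567, -0.0018, 0.7403], 'tau': [-3.0635, -47.8195, 28.6031, 0.2179, 0.0418, -0.7727], 'tcp_pos': [0.488, -0.2673, 0.2425], 'orientation': [0.0002, 0.9744, 0.225, 0.0001], 'wrist_force': [-0.0662, -0.4907, 0.4396], 'ft_torque': [-0.0578, -0.0215, -0.0304], 'finger_gap': 0.0004}
scene plate 440 [699.  -23.7] [43.4 51.6] 21.4123592376709 ang 0.329 0.1394 mean 0.327
scene tab 121 [ 595.1 -199.7] [16.3 38. ] 10.782903671264648 ang -1.36 0.1339 mean -1.365
ring ((567.9445190429688, -69.09502410888672), 112.16421508789062)
side plate 271 [695.3 -18.7] [41.1 52.5] 20.74272918701172 ang 0.372 0.1377 mean 0.386
side tab 69 [ 590.1 -198.4] [13.  39.5] 12.339292526245117 ang -1.394 0.1318 mean -1.395
ring ((567.4415283203125, -68.2021484375), 112.7898178100586)
2.6333
```

```bash
python3 -m creep '{"hand":[0,0,0,0,0],"delta_pos":[[0.0405,-0.0167,0],[0.0405,-0.0167,0],[0,0,0.04],[0,0,0.04],[0,0,0.04]],"turn":[0,0,0,0,0]}'
python3 -m creep '{"hand":[0,0,0,0,0],"delta_pos":[[0,0,0.03],[0,0,0.017],[0,0,0],[0,0,0],[0,0,0]],"turn":[0,0,0,0,0]}'
python3 - <<'E'
from h import *
s=env.get_state(); print({k:np.round(s[k],4).tolist() for k in ["tcp_pos","wrist_force"]})
c=env.read_camera("scene"); cv2.imwrite("pics/scene2.png",c["pixels"][180:380,120:420,::-1].repeat(2,0).repeat(2,1))
E
```

```text
clock: 3.05
tcp_pos: [0.5343, -0.2164, 0.1459]
orientation: [0.001, 0.974, 0.226, 0.001]
wrist_force: [0.6, -0.2, -0.2]
finger_gap: 0.0
clock: 3.47
tcp_pos: [0.5341, -0.2171, 0.1099]
orientation: [0.001, 0.974, 0.225, 0.001]
wrist_force: [-0.0, -1.0, 0.4]
finger_gap: 0.0002
{'tcp_pos': [0.5341, -0.2171, 0.1099], 'wrist_force': [-0.046, -0.9719, 0.3803]}
```

View pics/scene2.png

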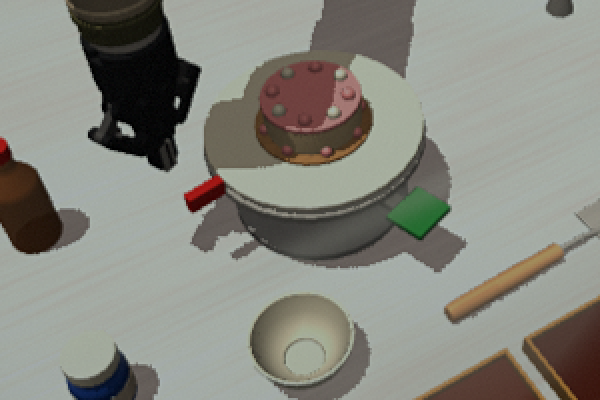

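The fingertip, at crop pixel (165,160), is behind the red tab at (205,193) with nothing in between. Now the flick at about 0.22 m/s, then pull back and lift.

```bash
python3 -m creep '{"hand":[0,0,0,0,0],"delta_pos":[[0.022,0.006,0],[0.022,0.006,0],[0.022,0.006,0],[0.022,0.006,0],[0.022,0.006,0]],"turn":[0,0,0,0,0]}'
python3 -m creep '{"hand":[0,0,0,0,0],"delta_pos":[[-0.02,-0.005,0],[-0.02,-0.005,-0.02],[0,0,-0.05],[0,0,-0.05],[0,0,0]],"turn":[0,0,0,0,0]}'
cat > tab.py <<'E'
from h import *
def tab(n="scene",save=None):
    t=env.get_state()["clock"]
    c=env.read_camera(n);P=cloud(c); hsv=cv2.cvtColor(c["pixels"],cv2.COLOR_RGB2HSV); ok=c["depth"]>0
    if save: cv2.imwrite(save,c["pixels"][:,:,::-1])
    C=np.array([.567,-.0687])
    rad=np.hypot(P[...,0]-C[0],P[...,1]-C[1])
    m=((hsv[...,0]<8)|(hsv[...,0]>172))&(hsv[...,1]>120)&ok&(rad>.112)&(rad<.16)&(P[...,2]>.106)&(P[...,2]<.116)
    Q=P[m][:,:2]-C
    if len(Q)<15: return t,None,len(Q)
    q=Q.mean(0); return t,float(np.arctan2(q[1],q[0])-.352),len(Q)
E
python3 - <<'E'
from tab import *
print(np.round(env.get_state()["tcp_pos"],4))
for i in range(4):
    for n in ("scene","side"): print(n,tab(n))
E
```

```text
clock: 3.93
tcp_pos: [0.625, -0.1998, 0.1108]
orientation: [0.001, 0.974, 0.225, 0.001]
wrist_force: [-1.5, 0.2, -0.7]
finger_gap: -0.0002
clock: 4.35
tcp_pos: [0.5946, -0.2082, 0.2152]
orientation: [0.005, 0.974, 0.225, 0.006]
wrist_force: [0.9, -1.8, 0.3]
finger_gap: 0.0002
[ 0.5946 -0.2082  0.2152]
scene (4.35, -0.6386975427820331, 91)
side (4.4, -0.5319245534586022, 73)
scene (4.45, -0.4739647301250438, 95)
side (4.5, -0.3606850389951948, 79)
scene (4.55, -0.3098652009168824, 96)
side (4.6, -0.19029598550613788, 86)
scene (4.65, -0.14392001453539544, 93)
side (4.7, -0.024021484002825333, 83)
```

The wheel is turning at about 1.66 rad/s and made its first pass over the plate at t≈4.73. I'll hover over the ring on the robot side and keep tracking it. The third pass, at 12.57 rad, is slower, so I plan to brake there.

```bash
python3 -m creep '{"hand":[0,0,0,0,0],"delta_pos":[[-0.014,-0.0344,0],[-0.014,-0.0344,0],[-0.014,-0.0344,0],[-0.014,-0.0344,0],[-0.014,-0.0344,0]],"turn":[0,0,0,0,0]}'
python3 -m creep '{"hand":[0,0,0,0,0],"delta_pos":[[0,0,0],[0,0,0.03],[0,0,0.03],[0,0,0.03],[0,0,0.02]],"turn":[0,0,0,0,0]}'
python3 -m creep '{"hand":[0,0,0,0,0],"delta_pos":[[0,0,0],[0,0,0],[0,0,0],[0,0,0],[0,0,0]],"turn":[0,0,0,0,0]}'
python3 - <<'E'
from tab import *
s=env.get_state();print(np.round(s["tcp_pos"],4),s["wrist_force"])
for i in range(4): print(tab("scene","pics/hov.png"),tab("side","pics/hovs.png"))
E
```

```text
clock: 5.17
tcp_pos: [0.4787, -0.106, 0.2036]
orientation: [-0.001, 0.974, 0.225, -0.001]
wrist_force: [-0.1, -0.3, 0.4]
finger_gap: 0.0001
clock: 5.58
tcp_pos: [0.4795, -0.1069, 0.1144]
orientation: [-0.0, 0.974, 0.225, -0.001]
wrist_force: [-0.1, -3.3, 29.9]
finger_gap: -0.0001
clock: 6.0
tcp_pos: [0.4802, -0.1072, 0.1166]
orientation: [0.0, 0.974, 0.225, -0.0]
wrist_force: [-2.2, -1.6, 3.0]
finger_gap: -0.0
[ 0.4802 -0.1072  0.1166] [-2.24677469 -1.56883302  2.97892975]
(6.0, 1.3535397452505595, 83) (6.05, 1.3757293761174054, 111)
(6.1, 1.3524813886753893, 83) (6.15, 1.3769127902812253, 110)
(6.2, 1.3504222819586138, 85) (6.25, 1.3751083719277446, 109)
(6.3, 1.3513116115682346, 82) (6.35, 1.3758878183308578, 110)
```

View pics/hov.png

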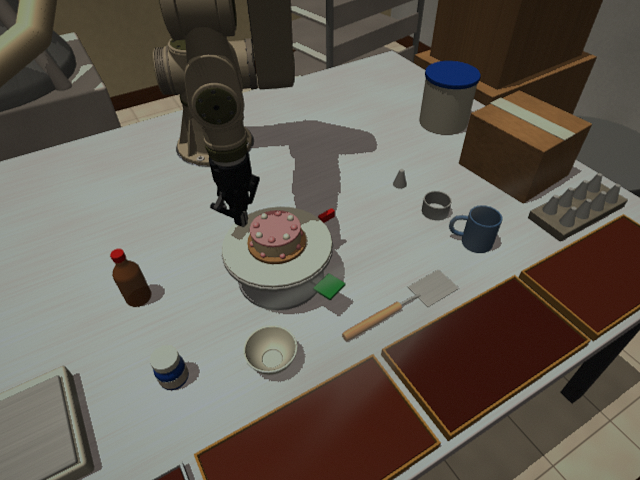

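View pics/hovs.png

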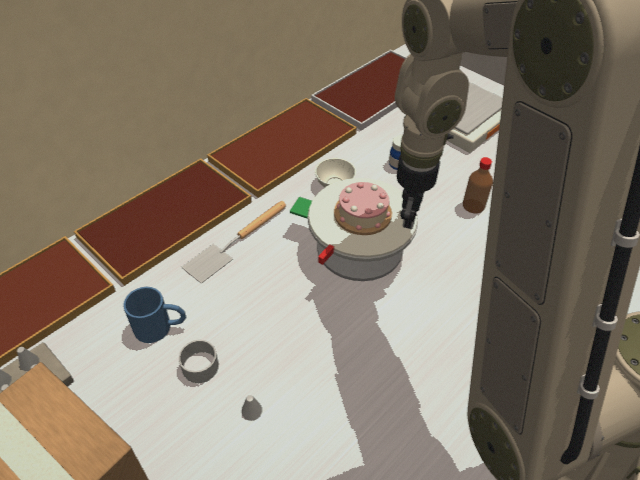

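I braked by mistake. I planned the descent from a transient overshoot reading (z 0.215, when the commanded height was about 0.205), so the finger touched the ring and stopped the wheel at about 1.36 rad. Nothing else was disturbed, and the tab is visible at (327, 214) in the scene view. I have plenty of time, so I'll lift off and repeat the flick from the far side, this time planning heights from commanded values. A stable TCP z of 0.1166 gave about 3 N on the ring, which tells me the press height.

```bash
python3 -m creep '{"hand":[0,0,0,0,0],"delta_pos":[[0,0,-0.02],[0,0,-0.05],[0,0,-0.05],[0,0,-0.011],[0.0404,-0.0227,0]],"turn":[0,0,0,0,0]}'
python3 -m creep '{"hand":[0,0,0,0,0],"delta_pos":[[0.0404,-0.0227,0],[0.0404,-0.0227,0],[0.0404,-0.0227,0],[0.0404,-0.0227,0],[0.0404,-0.0227,0]],"turn":[0,0,0,0,0]}'
python3 -m creep '{"hand":[0,0,0,0,0],"delta_pos":[[0,0,0],[0,0,0],[0,0,0],[0,0,0],[0,0,0]],"turn":[0,0,0,0,0]}'
python3 - <<'E'
from tab import *
s=env.get_state();print(np.round(s["tcp_pos"],4),s["wrist_force"])
print(tab("scene","pics/p3.png"),tab("side","pics/p3s.png"))
E
```

```text
clock: 6.82
tcp_pos: [0.5024, -0.0801, 0.2253]
orientation: [0.002, 0.975, 0.222, 0.003]
wrist_force: [0.3, -0.9, -0.8]
finger_gap: -0.0001
clock: 7.23
tcp_pos: [0.6078, 0.078, 0.2208]
orientation: [-0.0, 0.974, 0.225, 0.0]
wrist_force: [-0.2, -0.6, 0.1]
finger_gap: -0.0001
clock: 7.65
tcp_pos: [0.6063, 0.0749, 0.2216]
orientation: [-0.0, 0.975, 0.224, -0.0]
wrist_force: [0.2, 0.2, 0.8]
finger_gap: -0.0003
[0.6063 0.0749 0.2216] [0.21203869 0.2364841  0.77593656]
(7.65, 1.144677751295312, 74) (7.7, 1.1674891774680414, 115)
```

View pics/p3.png

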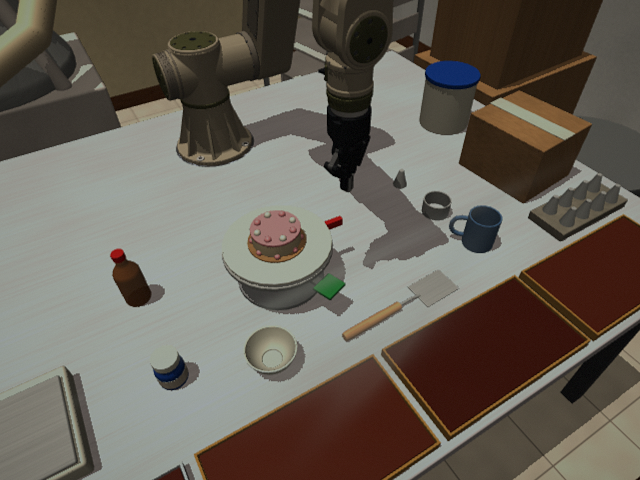

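View pics/p3s.png

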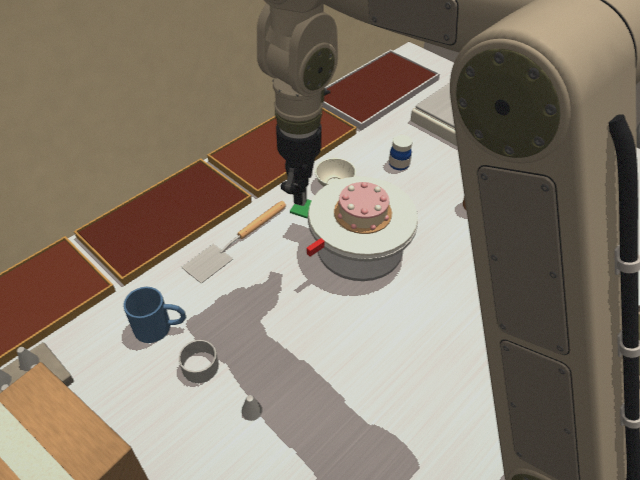

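Run:
```python
from tab import *
for i in range(5): print(tab("scene"),tab("side"))
```

```text
(7.75, 1.1276426333672416, 78) (7.8, 1.1538067535470469, 111)
(7.85, 1.1134261741772882, 78) (7.9, 1.1356695095944338, 108)
(7.95, 1.0993530215202596, 80) (8.0, 1.1258446945418945, 116)
(8.05, 1.0836986690459889, 80) (8.1, 1.1092598441547517, 112)
(8.15, 1.0696956843116534, 80) (8.2, 1.0970769060961252, 115)
```

The lift-off left the wheel creeping clockwise at about 0.15 rad/s, towards my finger. I'll place the finger further ahead of the tab to allow for that.

```bash
python3 -m creep '{"hand":[0,0,0,0,0],"delta_pos":[[0.024,0.03,0],[0.024,0.03,0],[0,0,0.04],[0,0,0.04],[0,0,0.04]],"turn":[0,0,0,0,0]}'
python3 -m creep '{"hand":[0,0,0,0,0],"delta_pos":[[0,0,0.02],[0,0,0],[0,0,0],[0,0,0],[0,0,0]],"turn":[0,0,0,0,0]}'
python3 - <<'E'
from tab import *
s=env.get_state();print(np.round(s["tcp_pos"],4),s["wrist_force"])
print(tab("scene"),tab("side"))
E
```

```text
clock: 8.67
tcp_pos: [0.6636, 0.0492, 0.1248]
orientation: [0.0, 0.974, 0.225, 0.001]
wrist_force: [0.4, 0.5, -0.5]
finger_gap: -0.0001
clock: 9.08
tcp_pos: [0.6639, 0.0496, 0.1119]
orientation: [0.001, 0.974, 0.225, 0.002]
wrist_force: [0.6, 0.6, 0.4]
finger_gap: 0.0001
[0.6639 0.0496 0.1119] [0.61401423 0.59931222 0.39807569]
(9.0833, 0.9590073215611862, 27) (9.1333, 0.979094617981075, 115)
```

```bash
python3 -m creep '{"hand":[0,0,0,0,0],"delta_pos":[[-0.0171,-0.0151,0],[-0.0171,-0.0151,0],[-0.0171,-0.0151,0],[-0.0171,-0.0151,0],[-0.0171,-0.0151,0]],"turn":[0,0,0,0,0]}'
python3 -m creep '{"hand":[0,0,0,0,0],"delta_pos":[[0.015,0.013,0],[0.015,0.013,-0.02],[0,0,-0.05],[0,0,-0.05],[0,0,0]],"turn":[0,0,0,0,0]}'
python3 -m creep '{"hand":[0,0,0,0,0],"delta_pos":[[0,0,0],[0,0,0],[0,0,0],[0,0,0],[0,0,0]],"turn":[0,0,0,0,0]}'
python3 - <<'E'
from tab import *
s=env.get_state();print(np.round(s["tcp_pos"],4),s["wrist_force"])
for i in range(3): print(tab("scene"),tab("side","pics/p4s.png"))
E
```

```text
clock: 9.6
tcp_pos: [0.5744, 0.0741, 0.1108]
orientation: [0.0, 0.974, 0.225, 0.001]
wrist_force: [-0.6, -0.4, 1.1]
finger_gap: -0.0003
clock: 10.02
tcp_pos: [0.6095, 0.0657, 0.2153]
orientation: [0.002, 0.974, 0.225, 0.007]
wrist_force: [1.0, -0.1, 1.3]
finger_gap: 0.0004
clock: 10.43
tcp_pos: [0.6043, 0.0658, 0.2041]
orientation: [-0.0, 0.974, 0.225, -0.001]
wrist_force: [0.2, -0.1, -0.8]
finger_gap: -0.0005
[0.6043 0.0658 0.2041] [ 0.19693554 -0.05701575 -0.84683588]
(10.4333, 2.7889830318466386, 60) (10.4833, -3.4433641828845487, 93)
(10.5333, -3.321598035657474, 64) (10.5833, -3.2776866419231787, 94)
(10.6333, -3.156028599011001, 69) (10.6833, -3.117429116028702, 90)
```

```bash
python3 -m creep '{"hand":[0,0,0,0,0],"delta_pos":[[-0.0334,0.018,0],[-0.0334,0.018,0],[-0.0334,0.018,0],[-0.0334,0.018,0],[-0.0334,0.018,0]],"turn":[0,0,0,0,0]}'
python3 -m creep '{"hand":[0,0,0,0,0],"delta_pos":[[-0.0334,0.018,0],[-0.0334,0.018,0],[0,0,0],[0,0,0.02],[0,0,0.02]],"turn":[0,0,0,0,0]}'
python3 -m creep '{"hand":[0,0,0,0,0],"delta_pos":[[0,0,0.02],[0,0,0.015],[0,0,0.01],[0,0,0],[0,0,0]],"turn":[0,0,0,0,0]}'
python3 - <<'E'
from tab import *
s=env.get_state();print(np.round(s["tcp_pos"],4),s["wrist_force"])
for i in range(3): print(tab("scene"),tab("side"))
E
```

```text
clock: 11.15
tcp_pos: [0.5158, -0.0584, 0.2055]
orientation: [0.0, 0.974, 0.225, 0.0]
wrist_force: [0.1, -0.1, 0.1]
finger_gap: -0.0002
clock: 11.57
tcp_pos: [0.482, -0.1078, 0.1743]
orientation: [0.001, 0.975, 0.224, 0.001]
wrist_force: [0.5, -0.4, -0.1]
finger_gap: -0.0001
clock: 11.98
tcp_pos: [0.4812, -0.1066, 0.1375]
orientation: [-0.0, 0.974, 0.225, -0.0]
wrist_force: [0.5, -0.2, 1.0]
finger_gap: 0.0001
[ 0.4812 -0.1066  0.1375] [ 0.49031715 -0.21576297  1.03325776]
(11.9833, -1.0661788821993783, 120) (12.0333, -0.9911000427716012, 62)
(12.0833, -0.9244636460918803, 108) (12.1333, -0.8427913143900974, 63)
(12.1833, -0.784275550049149, 94) (12.2333, -0.6960563521241994, 70)
```

```bash
python3 -m creep '{"hand":[0,0,0,0,0],"delta_pos":[[0,0,0.005],[0,0,0.004],[0,0,0.003],[0,0,0],[0,0,0]],"turn":[0,0,0,0,0]}'
python3 - <<'E'
from tab import *
s=env.get_state();print(np.round(s["tcp_pos"],4),s["wrist_force"])
E
python3 -m creep '{"hand":[0,0,0,0,0],"delta_pos":[[0,0,0],[0,0,0],[0,0,0],[0,0,0],[0,0,0]],"turn":[0,0,0,0,0]}'
python3 - <<'E'
from tab import *
s=env.get_state();print(np.round(s["tcp_pos"],4),s["wrist_force"])
for i in range(3): print(tab("scene"),tab("side"))
E
```

```text
clock: 12.7
tcp_pos: [0.4809, -0.1067, 0.1275]
orientation: [-0.0, 0.974, 0.225, -0.0]
wrist_force: [-0.5, 0.1, 0.2]
finger_gap: -0.0003
[ 0.4809 -0.1067  0.1275] [-0.51146707  0.1314399   0.19372302]
clock: 13.12
tcp_pos: [0.4813, -0.1069, 0.128]
orientation: [0.0, 0.974, 0.225, 0.0]
wrist_force: [-1.1, 0.2, 0.1]
finger_gap: -0.0001
[ 0.4813 -0.1069  0.128 ] [-1.08228084  0.1712146   0.06313691]
(13.1167, 0.4982720041656583, 96) (13.1667, 0.6074523420220511, 109)
(13.2167, 0.6311594328350827, 91) (13.2667, 0.7390771003377269, 109)
(13.3167, 0.767130621860897, 83) (13.3667, 0.8702721736812536, 106)
```

```bash
python3 -m creep '{"hand":[0,0,0,0,0],"delta_pos":[[0,0,0],[0,0,0],[0,0,0],[0,0,0],[0,0,0]],"turn":[0,0,0,0,0]}' >/dev/null
python3 -m creep '{"hand":[0,0,0,0,0],"delta_pos":[[0,0,0],[0,0,0],[0,0,0],[0,0,0],[0,0,0]],"turn":[0,0,0,0,0]}' >/dev/null
python3 -m creep '{"hand":[0,0,0,0,0],"delta_pos":[[0,0,0],[0,0,0],[0,0,0],[0,0,0],[0,0,0]],"turn":[0,0,0,0,0]}' >/dev/null
python3 -m creep '{"hand":[0,0,0,0,0],"delta_pos":[[0,0,0],[0,0,0],[0,0,0],[0,0,0],[0,0,0]],"turn":[0,0,0,0,0]}' >/dev/null
python3 -m creep '{"hand":[0,0,0,0,0],"delta_pos":[[0,0,0],[0,0,0],[0,0,0],[0,0,0],[0,0,0]],"turn":[0,0,0,0,0]}' >/dev/null
python3 -m creep '{"hand":[0,0,0,0,0],"delta_pos":[[0,0,0],[0,0,0],[0,0,0],[0,0,0],[0,0,0]],"turn":[0,0,0,0,0]}' >/dev/null
python3 -m creep '{"hand":[0,0,0,0,0],"delta_pos":[[0,0,0],[0,0,0],[0,0,0],[0,0,0],[0,0,0]],"turn":[0,0,0,0,0]}'
python3 - <<'E'
from tab import *
s=env.get_state();print(np.round(s["tcp_pos"],4),s["wrist_force"])
for i in range(2): print(tab("scene"),tab("side"))
E
python3 -m creep '{"hand":[0,0,0,0,0],"delta_pos":[[0,0,0],[0,0,0],[0,0,0],[0,0,0],[0,0,0]],"turn":[0,0,0,0,0]}'
python3 - <<'E'
from tab import *
s=env.get_state();print(np.round(s["tcp_pos"],4),s["wrist_force"])
for i in range(2): print(tab("scene"),tab("side"))
E
```

```text
clock: 16.33
tcp_pos: [0.4812, -0.1068, 0.1279]
orientation: [0.0, 0.974, 0.225, 0.0]
wrist_force: [-0.5, -1.2, 0.5]
finger_gap: -0.0001
[ 0.4812 -0.1068  0.1279] [-0.46226293 -1.2098193   0.49647403]
(16.3333, -1.9102412385149763, 111) (16.3833, -1.893362608931557, 37)
(16.4333, -1.8079636296969035, 118) (16.4833, -1.783905231017794, 47)
clock: 16.95
tcp_pos: [0.4812, -0.1068, 0.1279]
orientation: [0.0, 0.974, 0.225, -0.0]
wrist_force: [-0.1, -0.7, 0.2]
finger_gap: 0.0001
[ 0.4812 -0.1068  0.1279] [-0.13717418 -0.7343933   0.15453703]
(16.95, -1.2950685256340373, 119) (17.0, -1.2528711189275952, 52)
(17.05, -1.197555936669617, 121) (17.1, -1.1487354227259763, 54)
```

The prediction puts the tab over the plate at t≈18.37 s, turning at 0.86 rad/s. I'll press in the rows covering 18.23–18.40 s.

```bash
python3 -m creep '{"hand":[0,0,0,0,0],"delta_pos":[[0,0,0],[0,0,0],[0,0,0],[0,0,0],[0,0,0]],"turn":[0,0,0,0,0]}' >/dev/null
python3 -m creep '{"hand":[0,0,0,0,0],"delta_pos":[[0,0,0],[0,0,0],[0,0,0],[0,0,0],[0,0,0]],"turn":[0,0,0,0,0]}' 
python3 -m creep '{"hand":[0,0,0,0,0],"delta_pos":[[0,0,0],[0,0,0],[0,0,0],[0,0,0.008],[0,0,0.006]],"turn":[0,0,0,0,0]}'
python3 -m creep '{"hand":[0,0,0,0,0],"delta_pos":[[0,0,0],[0,0,0],[0,0,0],[0,0,0],[0,0,0]],"turn":[0,0,0,0,0]}'
python3 - <<'E'
from tab import *
s=env.get_state();print(np.round(s["tcp_pos"],4),s["wrist_force"])
for i in range(3): print(tab("scene","pics/brk.png"),tab("side"))
E
```

```text
clock: 17.98
tcp_pos: [0.4812, -0.1068, 0.1279]
orientation: [0.0, 0.974, 0.225, -0.0]
wrist_force: [-0.0, -0.3, 0.3]
finger_gap: -0.0
clock: 18.4
tcp_pos: [0.4818, -0.1073, 0.1166]
orientation: [0.001, 0.974, 0.225, 0.001]
wrist_force: [-0.1, -1.9, 4.4]
finger_gap: -0.0
clock: 18.82
tcp_pos: [0.4815, -0.1069, 0.117]
orientation: [0.0, 0.974, 0.225, 0.0]
wrist_force: [1.1, 1.0, 3.1]
finger_gap: 0.0005
[ 0.4815 -0.1069  0.117 ] [1.09478416 0.96212364 3.07794435]
(18.8167, -0.0009822535902845875, 102) (18.8667, 0.03441529240646046, 88)
(18.9167, -0.0012477803648408559, 100) (18.9667, 0.035520230800257235, 90)
(19.0167, 0.00011947974853265819, 98) (19.0667, 0.03473464587415909, 85)
```

It stopped at about +0.017 rad (2 mm off). Now I'll let off very gradually, so that I don't set the wheel moving again.

```bash
python3 -m creep '{"hand":[0,0,0,0,0],"delta_pos":[[0,0,-0.0003],[0,0,-0.0005],[0,0,-0.0005],[0,0,-0.0005],[0,0,-0.0005]],"turn":[0,0,0,0,0]}'
python3 -m creep '{"hand":[0,0,0,0,0],"delta_pos":[[0,0,-0.0005],[0,0,-0.0005],[0,0,-0.0005],[0,0,-0.0005],[0,0,-0.0005]],"turn":[0,0,0,0,0]}'
python3 -m creep '{"hand":[0,0,0,0,0],"delta_pos":[[0,0,-0.0005],[0,0,-0.0005],[0,0,-0.0005],[0,0,-0.001],[0,0,-0.001]],"turn":[0,0,0,0,0]}'
python3 -m creep '{"hand":[0,0,0,0,0],"delta_pos":[[0,0,-0.002],[0,0,-0.002],[0,0,-0.003],[0,0,-0.005],[0,0,-0.005]],"turn":[0,0,0,0,0]}'
python3 - <<'E'
from tab import *
s=env.get_state();print(np.round(s["tcp_pos"],4),s["wrist_force"])
for i in range(3): print(tab("scene"),tab("side"))
E
```

```text
clock: 19.53
tcp_pos: [0.4811, -0.1068, 0.1185]
orientation: [-0.0, 0.974, 0.225, -0.0]
wrist_force: [1.6, -0.0, 2.8]
finger_gap: 0.0
clock: 19.95
tcp_pos: [0.4808, -0.1068, 0.1203]
orientation: [-0.0, 0.974, 0.225, -0.0]
wrist_force: [0.9, 0.5, 0.6]
finger_gap: 0.0001
clock: 20.37
tcp_pos: [0.4808, -0.1068, 0.1231]
orientation: [-0.0, 0.974, 0.225, -0.0]
wrist_force: [-0.0, -0.9, 0.1]
finger_gap: -0.0
clock: 20.78
tcp_pos: [0.4812, -0.1068, 0.1373]
orientation: [0.0, 0.974, 0.225, -0.0]
wrist_force: [-0.4, -0.1, 0.7]
finger_gap: 0.0
[ 0.4812 -0.1068  0.1373] [-0.43571789 -0.06086706  0.67106487]
(20.7833, -0.002927198760752092, 100) (20.8333, 0.033201946340628674, 86)
(20.8833, -0.003632357346911197, 102) (20.9333, 0.03352587867399259, 90)
(20.9833, -0.0031723909996117516, 103) (21.0333, 0.030186960038154853, 90)
```

The wheel stayed at rest. I'll lift the hand well clear, straight up, and check again.

```bash
python3 -m creep '{"hand":[0,0,0,0,0],"delta_pos":[[0,0,-0.02],[0,0,-0.03],[0,0,-0.03],[0,0,-0.03],[0,0,-0.02]],"turn":[0,0,0,0,0]}'
python3 -m creep '{"hand":[0,0,0,0,0],"delta_pos":[[0,0,0],[0,0,0],[0,0,0],[0,0,0],[0,0,0]],"turn":[0,0,0,0,0]}'
python3 -m creep '{"hand":[0,0,0,0,0],"delta_pos":[[0,0,0],[0,0,0],[0,0,0],[0,0,0],[0,0,0]],"turn":[0,0,0,0,0]}'
python3 - <<'E'
from tab import *
print(tab("scene","pics/end.png"),tab("side"))
for n in ["scene","side"]:
    c=env.read_camera(n)
    a=[proj(c,env.pinpoint(n,"tab_mark")[0]["location"],z=.111)[:2] if env.pinpoint(n,"tab_mark") else None, proj(c,env.pinpoint(n,"green_plate")[0]["location"],z=.072)[:2] if env.pinpoint(n,"green_plate") else None]; print(n,a)
E
```

```text
clock: 21.5
tcp_pos: [0.4816, -0.107, 0.243]
orientation: [0.001, 0.974, 0.225, 0.001]
wrist_force: [-0.3, -0.4, 0.7]
finger_gap: 0.0002
clock: 21.92
tcp_pos: [0.4805, -0.1065, 0.2396]
orientation: [-0.001, 0.974, 0.225, -0.001]
wrist_force: [0.1, -0.3, -0.0]
finger_gap: 0.0002
clock: 22.33
tcp_pos: [0.4812, -0.1068, 0.2409]
orientation: [0.0, 0.974, 0.225, -0.0]
wrist_force: [0.5, -0.3, -0.2]
finger_gap: 0.0
(22.3333, -0.003808964278708138, 105) (22.3833, 0.032069977543398576, 84)
scene [array([ 0.7006949, -0.0251935]), array([ 0.69619484, -0.01823583])]
side [array([ 0.70366355, -0.02529198]), array([ 0.69769723, -0.02433858])]
```

View pics/end.png

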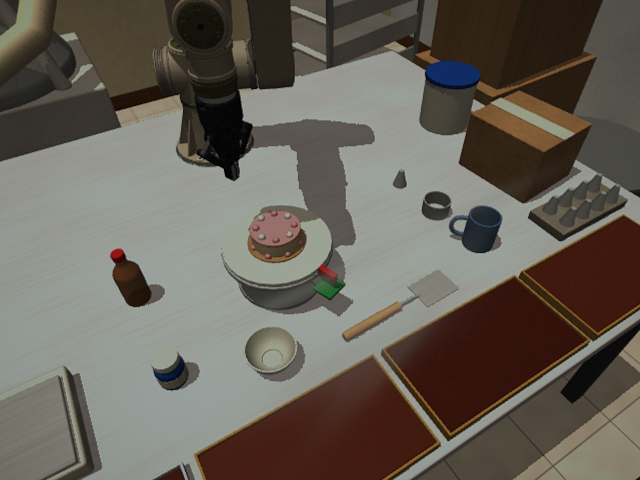

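The red tab at (327, 273) sits over the green plate at (330, 287), the hand is clear, and the loose things have not moved.

```bash
python3 -c "
from workcell import env
env.hand_in(); print(env.get_state()['clock'])"
```

```text
the job is handed in; nothing more can be done
the job is handed in; nothing more can be done
```

The turntable is stopped with the red tab over the green plate, but it took two flicks because I braked the first spin by accident. I handed the job in at about 22.5 s of the 72 s.

- **First flick:** it spun at about 1.66 rad/s and passed the plate once. While placing the finger I then touched the ring too early (30 N read once at the wrist), because I had worked from a height reading taken before the arm settled. The wheel stopped about 1.36 rad past the plate. Lifting off left it creeping backwards at about 0.15 rad/s.
- **Second flick:** I flicked the tab counter-clockwise again, at about 1.67 rad/s, and took the finger away. The tab ran freely past the plate at t≈12.7 s. On the next round I pressed the ring with about 3–4 N, at about 0.86 rad/s, and it stopped at t≈18.4 s. I let off slowly and the wheel did not move.
- **Last checks:** the tab angle reads -0.004 rad in the scene camera and +0.032 in the side camera, which is 0–4 mm against the 24 mm allowed. The networks' point estimates differ by 6–8 mm, also within tolerance. The angle held steady for 3.5 s, the hand is about 12 cm above the ring, and by eye the loose things in the final picture have not moved.

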